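Weigh a specimen can on the spring scale

ROBOT

A 6-joint arm with a two-finger parallel gripper is mounted at the origin on a cart in front of the work surface, level with it; the furniture and walls round the work are solid. World frame = base frame: x ahead of the robot, y to its left, z up, the work surface at z = 0. Lengths are in m, angles in rad, forces in N, time in s.
With the tool pointing down it reaches from about 0.35 to 0.875 m from the base axis. Payload 15.5 kg.
Tool frame: the origin (TCP) lies on the front face of the gripper's body, between the roots of the fingers; the fingertips stand 73 mm ahead of it and the grasp point (between the pads) lies 54 mm ahead of it; y points along the fingers, z is the direction in which the jaws open and shut, and the axes are right-handed (so a half turn about y gives the same grasp; the last joint's range is limited). The gripper opens to 85 mm and grips with 20 to 120 N. Pads are 22 mm wide; open, the fingers measure 114 mm over their backs; the gripper's body (76 mm by 85 mm) begins 54 mm behind the grasp point. The pads swing forward as they close: fully open they stand 13 mm farther back than shut.
Start: joints at [-1.359, 0.494, 1.345, -0, 1.302, -0.096], TCP at [0.189, -0.596, 0.304] pointing down, gripper open.
Joint ranges: [-2.91, 2.91], [-0.82, 2.16], [0.22, 2.67], [-1.22, 4.37], [0.12, 2.79], [-3.08, 3.08]. Speed limits (rad/s): [1.89, 1.89, 2.57, 3.01, 3.01, 3.01].

INTERFACE

Orientations are given as a unit quaternion [x, y, z, w].
In Python, from station import * gives the robot as it stands.
- The arm moves only by the shell command python3 -m creep 'ROWS' [FORCE]. ROWS is a JSON object of lists of equal length, an entry for each row: "offset": the shift along the tool's x, y, z in mm, a list of three; "turn": the turn about the tool's y in degrees; "grip": the finger opening in mm, from 0 to 85.4. A call has 1 to 5 rows; each row shifts and turns the commanded pose from where the row before left it, along the tool's axes as they then stand; what a row does not reach is not made up. A row lasts 1/8 s, in which the tool goes at most 62.5 mm and 10.7 degrees, less where a joint would pass 70% of its speed; a pose out of reach is approached as far as the arm can. A call is refused whole if a number of a shift passes 62.5 or a number of a turn 10.7, either way. A call with a gripper value outside its range is refused whole. The fingers move at their own pace and stop on an object; FORCE is the grip in N (left out, the last holds). Time passes only in rows, so rows that do not move let the fingers close. It gives the time, the measured TCP pose, the force and the opening at its end, in the units of the state.
- read_state(): the state, without advancing time (a new reading comes with each control period).
- camera(name): name is "scene" or "side" or "wrist"; returns a dict with "color" (480x640x3 uint8, blue, green, red), "fx", "fy", "cx", "cy" (pixels), "rvec" (rotation vector, rad) and "tvec" (3), from world to camera coordinates, as OpenCV has them; the wrist camera has in their place "hand_eye" (4x4, takes a point from camera to tool coordinates, whose origin is the TCP and whose axes are the tool frame's). Camera axes: x right, y down, z forward; pixel columns grow to the right and rows downward; lengths in m; the calibration is good to about 2 mm. A picture is of the moment at which its call begins: read the wrist's pose just before it. There is no depth.
- close_job(): hands the job in, once; it reports no verdict.
Trained networks look in the newest picture that a camera, given by its name, has taken for a name from the list of things; names that differ only in an ending like _2 or _b are one class to them, and where a whole thing is asked for, a point or a joint stands for the part that bears it (a point fixed in the world has none). Each returns a list of dicts, best first, with "confidence" (0 to 1); they miss things now and then, are a little off and sometimes report something else, mostly with a low value. They report only what shows in the picture. A call takes as long as a camera call. They do not tell look-alikes from the thing itself.
- find_in(camera, thing): "uv" ([column, row] in pixels, amid what is visible of it).
- masks_of(camera, thing): "region" (480x640 bool, what is visible of it) and "uv" ([column, row] in pixels, amid what is visible of it).
The state is a dict: "time": time; "q": joint angles; "joint_velocities": joint speeds; "joint_efforts": joint torques, N m; "tool_pos": TCP position; "tcp_rot": TCP orientation; "force": force on the tool from outside, world axes, zero at the start; "wrist_torque": the same for the moment, N m; "opening": finger opening in m.
Only numpy, scipy, OpenCV 4.12 (cv2) and the standard library are available. Lean on these libraries where they do the work, as an engineer would, in place of code of your own. Each camera call takes 0.05 s, during which the arm holds its last target. There are 200 camera calls.

TASK

Weigh the tall specimen can: hang it by its wire bail on the hook of the spring scale and let the spring take the whole load gently, so that the can neither bounces when you let go nor has been pushed down, and the drag pointer stands right against the scale's index. Let it hang free and still for a second or two, then lift it off the hook and set it back upright in its own well of the wooden block, with the drag pointer left down at its reading and everything else where it was.

Things in the scene. Friction and masses are not known exactly. Their poses are not given: they have to be found in the camera images.
- scale: Bench spring scale, fixed. Grey foot 200 x 120 mm; origin: centre of its underside; its x axis points from the hook to the column (away from the robot at yaw 0). The column (50 mm wide, front face at x = +37 mm, 314 mm high) bears a ruler and holds the spring. A round steel hook arm, 7 mm thick, juts 115 mm out of its front towards -x at y = 0 and sinks under load.
- carriage (a joint): How far the scale's carriage with the hook has sunk, m: 0 = unloaded, at its upper stop; lower stop 0.115. The spring takes about 75 N per metre (13.3 mm for each newton, after a first 0.1 N) and is lightly damped: a load let go too early bounces, one pushed down springs back.
- hook_seat (a point): Lowest point of the hook's V-shaped trough, on top of the bar, where the bail is to hang: 97 mm in front of the column, 243 mm above the desk unloaded; moves with the carriage. 14 mm behind it (towards the column) the arm's top lies 8 mm higher; in front is the upturned tip.
- hook_tip (a point): Top of the hook's upturned tip, 18 mm in front of hook_seat (towards -x of the scale) and 18 mm higher; the bail must pass over it.
- index_lug (a point): Underside of the index lug, a thin dark lug on the carriage that lies across the ruler and pushes the drag pointer down.
- pointer_edge (a point): Upper edge of the drag pointer, a thin dark rider under the index lug with a small knob at the column's right-hand side. The lug pushes it down; friction (about 0.1 N) keeps it at the lowest place reached. It touches the lug when level with index_lug.
- drag_pointer (a joint): How far the drag pointer has been pushed down, m: 0 = top. It starts somewhere near the top and reads as carriage does when the lug touches it.
- tall_can: The can to be weighed: aluminium, with lid, 46 mm diameter (lid 48), 60 mm high; origin: centre of its underside, z up; 250 to 750 g, unknown. Above the lid a stiff bail of 5 mm wire stands in the can's y-z plane, so the hook passes through it along the can's x (either way round): clear opening 26 mm wide, z = 60 to 102 mm, arched at the top.
- tall_can_tab (a point): Middle of the tall can's black grip tab on top of the bail, 124.5 mm above the can's underside. The tab is 12 mm (can's x) by 16 mm (can's y), from z = 104.5 to 140.5 mm: pinch it across its 16 mm, level with this point or a little higher.
- tall_can_bail (a point): Inner top of the tall can's bail, 102 mm above the can's underside: the point that rests on hook_seat.
- short_can: A second specimen can of the same make, only 36 mm high (117 mm with bail and tab); stays in its well.
- can_block: Wooden block, 90 x 190 x 22 mm, fixed to the desk, origin at the centre of its underside. Two round wells, 52 mm wide and 10 mm deep (floor 12 mm above the desk), at y = -45 and +45 mm; one holds the tall can, the other the short can.
- dropper_bottle: Glass dropper bottle, 110 mm high, bystander; origin at its underside.
- slide_carton: Plain pale slide carton, 84 x 106 x 24 mm, bystander.
- lens_tissue: Booklet of lens tissue, 55 x 85 x 10 mm, bystander.
- cover_glass_box: Clear plastic box, 38 x 38 x 21 mm, bystander.
- objective_can: Clear-topped objective canister, 39 mm diameter, 66 mm high, bystander.
Mind the look-alikes: they are no part of the job. Leave any orange or turquoise look-alike of the tall_can alone.

How it is judged:
On the way:
1. the tall can hangs free and still on the hook for a second, untouched by the hand, and the drag pointer is no more than 4 mm below the scale's index (not pushed or bounced past the weight) (contact force between tall_can and scale above 1.2 N and contact force between tall_can and the fingers below 0.05 N and distance between tall_can_bail and hook_seat below 0.012 m and value of joint carriage above 0.02 m and velocity of joint carriage between -0.02 and 0.02 m/s and linear speed of tall_can below 0.03 m/s and z of pointer_edge in the frame of index_lug above -0.004 m), for 1 s.
At the end, for the whole second after the job is handed in: The tall can stands released, upright (within 0.06 rad) and at rest in the well it came from (within 8 mm of its start), the hook is empty and back at the top (within 4 mm), the drag pointer is still down where the weighing left it (22 to 108 mm), and the short can stands in its well (distance of each of tall_can, short_can from where it was at the start of the episode below 0.008 m and angle between each of tall_can, short_can's own z axis and vertical below 0.06 rad and linear speed of tall_can below 0.01 m/s and contact force between tall_can and the fingers below 0.05 N and value of joint carriage below 0.004 m and value of joint drag_pointer between 0.022 and 0.108 m); the robot touches nothing.
It fails at once if the can presses or pulls on the scale with more than 14 N (contact force between tall_can and scale above 14 N).
It fails at once if the hook is let fly (carriage faster than 0.6 m/s) or the drag pointer is pushed back up (velocity of joint carriage above 0.6 m/s or velocity of joint carriage below -0.6 m/s or velocity of joint drag_pointer below -0.05 m/s).
It fails at once if the robot presses on the scale or its pointer with more than 2 N (contact force between any of the fingers, the arm and scale above 2 N).
It fails at once if the tall can is tipped by more than about 35 degrees (angle between tall_can's own z axis and vertical above 0.6 rad).
It fails at once if a bystander is shifted by more than 15 mm (distance of any of short_can, dropper_bottle, slide_carton, lens_tissue, cover_glass_box, objective_can from where it was at the start of the episode above 0.015 m).
It also fails if it takes over 66 s, if anything falls off the work surface, if the arm or the gripper's body presses on something with over 40 N, if the wrist force passes 120 N, or if a joint passes its speed limit or range.

## Working session

There is one attempt and no reset: what is moved stays moved. The work goes in short steps, Python scripts to look and compute and a shell command to move; the robot and the scene stay as the last step left them, time stands still between calls to the robot, and variables do not carry over. Pictures are saved under pics/ and viewed, about 8 in all and at most 12, crops included, and the job is handed in when it is done.

```bash
mkdir -p pics; ls; cat > h.py <<'E'
from station import *
import numpy as np, cv2
from scipy.spatial.transform import Rotation as R
def cam(n):
    s=read_state(); c=camera(n); K=np.array([[c['fx'],0,c['cx']],[0,c['fy'],c['cy']],[0,0,1]])
    if 'rvec' in c:
        Rm=cv2.Rodrigues(np.array(c['rvec'],float))[0]; t=np.array(c['tvec'],float).ravel()
    else:
        H=np.array(c['hand_eye']); T=np.eye(4); T[:3,:3]=R.from_quat(s['tcp_rot']).as_matrix(); T[:3,3]=s['tool_pos']
        W=np.linalg.inv(T@H); Rm=W[:3,:3]; t=W[:3,3]
    return c['color'],K@np.c_[Rm,t]
def proj(P,X):
    p=P@np.r_[X,1]; return p[:2]/p[2]
def tri(obs):
    A=[]
    for P,(u,v) in obs: A+= [u*P[2]-P[0], v*P[2]-P[1]]
    A=np.array(A); A/=np.linalg.norm(A[:,:3],axis=1)[:,None]
    x=np.linalg.lstsq(A[:,:3],-A[:,3],rcond=None)[0]
    return x,[np.round(proj(P,x)-np.array(uv),1) for P,uv in obs]
def onz(P,uv,z):
    M=np.c_[P[:,0],P[:,1],-np.r_[uv,1]]; return np.linalg.solve(M,-(P[:,2]*z+P[:,3]))[:2]
E
python3 - <<'E'
from h import *
names="scale hook_seat hook_tip index_lug pointer_edge tall_can tall_can_tab tall_can_bail short_can can_block dropper_bottle slide_carton lens_tissue cover_glass_box objective_can".split()
print(read_state())
ims=[];Ps={}
for n in ("scene","side"):
    im,P=cam(n); ims.append(im); Ps[n]=P; np.save(n+'P.npy',P); cv2.imwrite(f'pics/{n}0.png',im)
    for t in names: print(n,t,[(np.round(d['uv']).tolist(),round(d['confidence'],2)) for d in find_in(n,t)[:4]])
E
```

```text
pics
{'time': 0.0, 'q': array([-1.35850639e+00,  4.94188583e-01,  1.34615392e+00, -2.92614202e-05,
        1.30254098e+00, -9.55004176e-02]), 'joint_velocities': array([-0.00021855, -0.00037237,  0.00084835,  0.00070184, -0.00092955,
        0.00016031]), 'joint_efforts': array([ 1.67815000e-03, -8.82150578e+01, -3.83864200e+01, -2.02117835e-04,
        9.91543871e-03, -1.37539719e-04]), 'tool_pos': array([ 0.18927954, -0.59534134,  0.30328914]), 'tcp_rot': array([-0.10843057,  0.69920428, -0.69829425,  0.10835739]), 'force': array([0.23276785, 1.38895846, 1.16216822]), 'wrist_torque': array([-0.02089565, -0.01182808,  0.06386589]), 'opening': 0.08533072119387748}
scene scale [([237.0, 302.0], 0.7), ([287.0, 249.0], 0.18)]
scene hook_seat [([234.0, 241.0], 0.77)]
scene hook_tip [([235.0, 240.0], 0.64)]
scene index_lug [([232.0, 241.0], 0.68)]
scene pointer_edge []
scene tall_can [([394.0, 224.0], 0.75), ([355.0, 230.0], 0.7), ([348.0, 210.0], 0.55)]
scene tall_can_tab [([356.0, 228.0], 0.94), ([394.0, 222.0], 0.75), ([349.0, 208.0], 0.72)]
scene tall_can_bail [([396.0, 223.0], 0.89),
[... 496 characters left out ...]
28.0, 248.0], 0.58)]
side index_lug [([225.0, 247.0], 0.82)]
side pointer_edge []
side tall_can [([369.0, 196.0], 0.93), ([316.0, 185.0], 0.73), ([331.0, 209.0], 0.61)]
side tall_can_tab [([367.0, 194.0], 0.86), ([332.0, 204.0], 0.72), ([314.0, 185.0], 0.61)]
side tall_can_bail [([369.0, 195.0], 0.94), ([331.0, 207.0], 0.83), ([312.0, 180.0], 0.66), ([324.0, 232.0], 0.45)]
side short_can []
side can_block [([332.0, 238.0], 0.75)]
side dropper_bottle [([238.0, 382.0], 0.94), ([192.0, 358.0], 0.72)]
side slide_carton [([258.0, 244.0], 0.6)]
side lens_tissue [([289.0, 422.0], 0.81)]
side cover_glass_box [([334.0, 383.0], 0.59)]
side objective_can [([193.0, 357.0], 0.64), ([335.0, 208.0], 0.49)]
```

View pics/scene0.png

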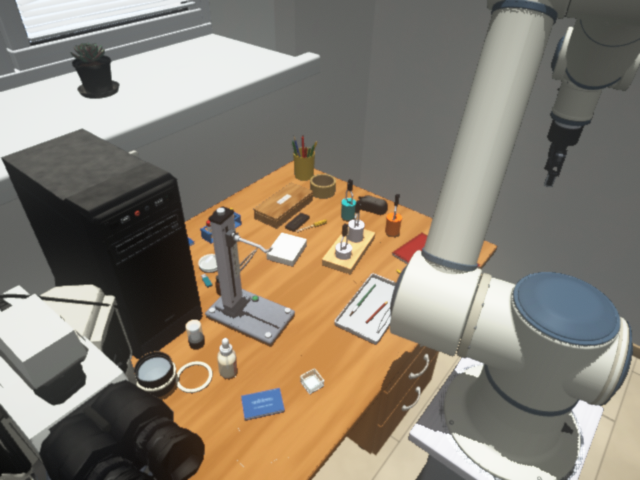

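View pics/side0.png

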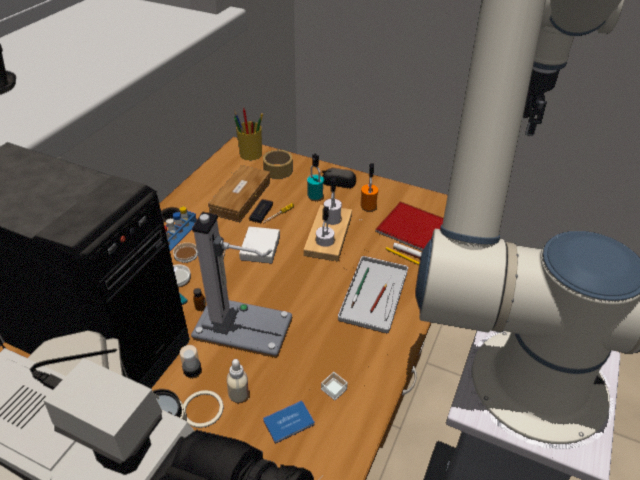

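```bash
python3 - <<'E'
from h import *
a=cv2.imread('pics/scene0.png');b=cv2.imread('pics/side0.png')
def crop(im,x,y,w,h): return cv2.resize(im[y:y+h,x:x+w],(400,300),interpolation=cv2.INTER_CUBIC)
m=np.vstack([np.hstack([crop(a,320,180,100,100*3//4+15-15),crop(b,295,170,100,75)]),np.hstack([crop(a,190,200,200,150),crop(b,175,200,200,150)])])
cv2.imwrite('pics/m1.png',m)
E
```

```text
(no output)
```

View pics/m1.png

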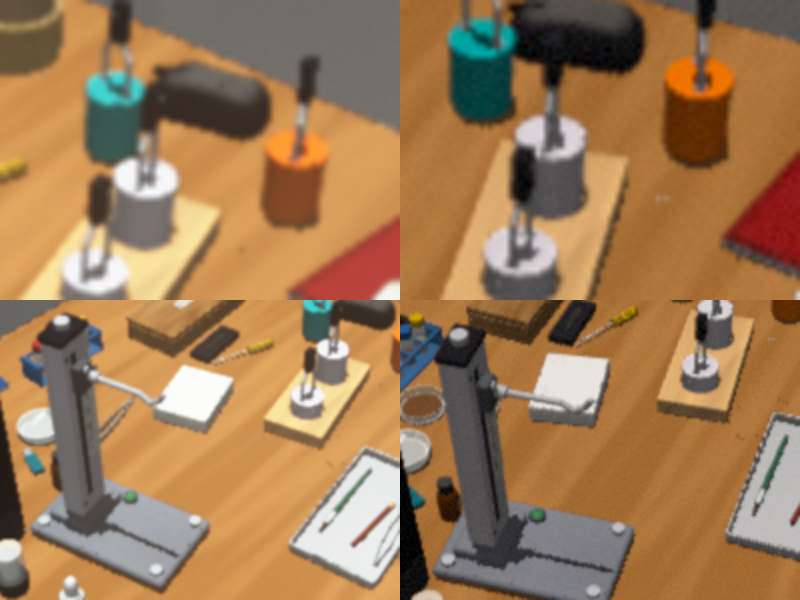

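```bash
python3 - <<'E'
from h import *
A=np.load('sceneP.npy');B=np.load('sideP.npy')
for n,a,b in [("tab",(358,206.2),(333.3,188)),("lid",(356.5,224.5),(332.2,204.2)),("slid",(343.7,248.7),(325.2,232.5)),("stab",(345,230),(325.7,213)),("tip",(270,249.5),(271,251.5)),("root",(234,237.5),(221,246.5)),("footR",(294,312.5),(291.5,316.5)),("footF",(271.5,342.5),(278.5,350)),("footL",(206.5,312),(193.5,334)),("knob",(222,211.5),(204.5,217)),("blk near-right corner",(341,270),(329.5,257)),("blk far right",(374.5,233),(351.5,209.5))]:
    x,r=tri([(A,a),(B,b)]); print(n,np.round(x,4),r, onz(A,a,.02),onz(B,b,.02))
E
```

```text
tab [ 0.5884 -0.2658  0.1384] [array([-0.8,  1.7]), array([ 0.6, -2.1])] [ 0.68450985 -0.42185482] [ 0.648389   -0.40433459]
lid [ 0.6016 -0.2903  0.0581] [array([-0.1,  0.2]), array([ 0.1, -0.3])] [ 0.62950615 -0.33499683] [ 0.62018641 -0.33380876]
slid [ 0.5801 -0.1988  0.0346] [array([ 0.1, -0.3]), array([-0.1,  0.4])] [ 0.58932521 -0.2121247 ] [ 0.58736641 -0.21573114]
stab [ 0.5787 -0.1962  0.1038] [array([-0. ,  0.1]), array([ 0. , -0.1])] [ 0.64036464 -0.28835448] [ 0.62024023 -0.29039415]
tip [0.5433 0.1379 0.2648] [array([ 0.1, -0.3]), array([-0.1,  0.4])] [ 0.75328788 -0.06925939] [ 0.68042324 -0.08874944]
root [0.6564 0.1405 0.2382] [array([-0.3,  0.8]), array([ 0.2, -1. ])] [ 0.87560664 -0.0406519 ] [ 0.80462366 -0.04927475]
footR [0.5403 0.0694 0.0097] [array([-0.3,  0.8]), array([ 0.1, -1. ])] [0.53532694 0.0738517 ] [0.53499488 0.07984707]
footF [0.517  0.1758 0.0169] [array([ 0.3, -1.1]), array([-0.1,  1.3])] [0.51337009 0.18042047] [0.5172545  0.17479468]
footL [0.7088 0.2132 0.0153] [array([-0.2,  0.6]), array([ 0.1, -0.7])] [0.70612825 0.21412807] [0.70509348 0.21767805]
knob [0.6895 0.1374 0.297 ] [array([ 0.1, -0.2]), array([-0. ,  0.3])] [ 1.00515296 -0.1099466 ] [ 0.90916519 -0.13044538]
blk near-right corner [ 0.5332 -0.1228  0.0312] [array([ 0.1, -0.4]), array([-0.1,  0.4])] [ 0.53952048 -0.13161932] [ 0.53838238 -0.13522522]
blk far right [ 0.5637 -0.3389  0.0169] [array([ 0. , -0.1]), array([-0. ,  0.1])] [ 0.5615548  -0.33493296] [ 0.56245315 -0.33562446]
```

```bash
cat >> h.py <<'E'
def togo(p,yawz=None):
    "offset in tool axes mm to TCP position p; turn (deg) about tool y so that tool z is along world direction yawz (mod 180)"
    s=read_state(); M=R.from_quat(s['tcp_rot']).as_matrix(); o=M.T@(np.array(p)-s['tool_pos'])*1000
    t=None
    if yawz is not None:
        d=M.T@np.r_[np.cos(yawz),np.sin(yawz),0]; t=np.degrees(np.arctan2(d[0],d[2])); t=(t+90)%180-90
    return np.round(o,1),t
E
python3 - <<'E'
from h import *
s=read_state();print(R.from_quat(s['tcp_rot']).as_matrix().round(3)); print(np.array(camera('wrist')['hand_eye']).round(3)); print(togo([.5,-.25,.36]))
E
```

```text
[[-0.953 -0.     0.303]
 [-0.303  0.    -0.953]
 [-0.    -1.    -0.   ]]
[[-0.     0.963  0.268 -0.068]
 [-0.    -0.268  0.963 -0.07 ]
 [ 1.    -0.     0.     0.001]
 [ 0.     0.     0.     1.   ]]
(array([-400.8,  -56.1, -235.3]), None)
```

```bash
python3 -m creep '{"offset":[[-50,-14,-27],[-50,-14,-27],[-50,-14,-27],[-50,-7,-27],[-50,-7,-27]],"turn":[0,0,0,0,0],"grip":[85,85,85,85,85]}' && python3 -m creep '{"offset":[[-50,0,-25],[-50,0,-25],[-50,0,-25],[-50,0,-25],[0,0,0]],"turn":[0,0,0,0,0],"grip":[85,85,85,85,85]}'
python3 - <<'E'
from h import *
s=read_state();print(s['tool_pos'],s['q'].round(2),togo([.58,-.25,.36]))
im,P=cam('wrist');np.save('w1.npy',P);cv2.imwrite('pics/w1.png',im)
for t in ['tall_can_tab','tall_can_bail','tall_can','short_can']:print(t,[(np.round(d['uv']).tolist(),round(d['confidence'],2)) for d in find_in('wrist',t)])
E
```

```text
time: 2.28
tool_pos: [0.3878, -0.3898, 0.3604]
tcp_rot: [0.108, -0.699, 0.699, -0.108]
force: [-0.2, -1.5, 0.3]
opening: 0.0851
time: 2.9
tool_pos: [0.5491, -0.2326, 0.3597]
tcp_rot: [-0.11, 0.699, -0.698, 0.11]
force: [-0.8, -0.5, 0.1]
opening: 0.0854
[ 0.54912823 -0.23260882  0.35967606] [-0.5   0.41  1.34  0.    1.4   0.76] (array([-24. ,  -0.3,  26. ]), None)
tall_can_tab [([492.0, 122.0], 0.79), ([374.0, 184.0], 0.75), ([451.0, 265.0], 0.62)]
tall_can_bail [([492.0, 120.0], 0.73), ([452.0, 258.0], 0.67), ([372.0, 186.0], 0.61)]
tall_can [([370.0, 182.0], 0.97), ([489.0, 122.0], 0.85), ([453.0, 265.0], 0.68)]
short_can []
```

View pics/w1.png

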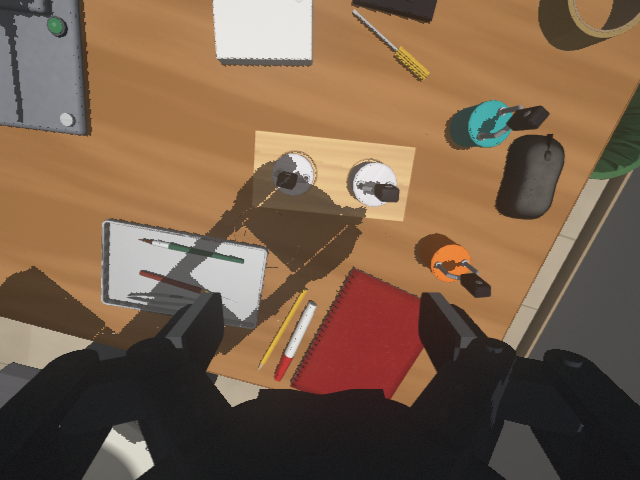

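```bash
python3 -m creep '{"offset":[[3,25,29],[4,25,29],[0,20,0],[0,20,0],[0,0,0]],"turn":[0,0,0,0,0],"grip":[85,85,85,85,85]}'
python3 - <<'E'
from h import *
s=read_state()
im,P=cam('wrist');np.save('w2.npy',P);cv2.imwrite('pics/w2.png',im)
for t in ['tall_can_tab','tall_can_bail','tall_can']:print(t,[(np.round(d['uv']).tolist(),round(d['confidence'],2)) for d in find_in('wrist',t)])
u,v=proj(P,[.6,-.29,.12]).astype(int);print(u,v)
x0=max(0,min(u-100,440));y0=max(0,min(v-75,330));print(x0,y0)
cv2.imwrite('pics/w2c.png',cv2.resize(im[y0:y0+150,x0:x0+200],(800,600),interpolation=cv2.INTER_CUBIC))
E
```

```text
time: 3.78
tool_pos: [0.5567, -0.2933, 0.2688]
tcp_rot: [-0.109, 0.699, -0.698, 0.107]
force: [0.3, -0.9, 0.9]
opening: 0.0848
tall_can_tab [([479.0, 93.0], 0.97), ([319.0, 182.0], 0.74), ([415.0, 274.0], 0.61), ([217.0, 173.0], 0.2)]
tall_can_bail [([318.0, 180.0], 0.8), ([476.0, 93.0], 0.72), ([416.0, 274.0], 0.64)]
tall_can [([416.0, 274.0], 0.97), ([316.0, 180.0], 0.93), ([474.0, 93.0], 0.72), ([271.0, 162.0], 0.53)]
334 188
234 113
```

View pics/w2c.png

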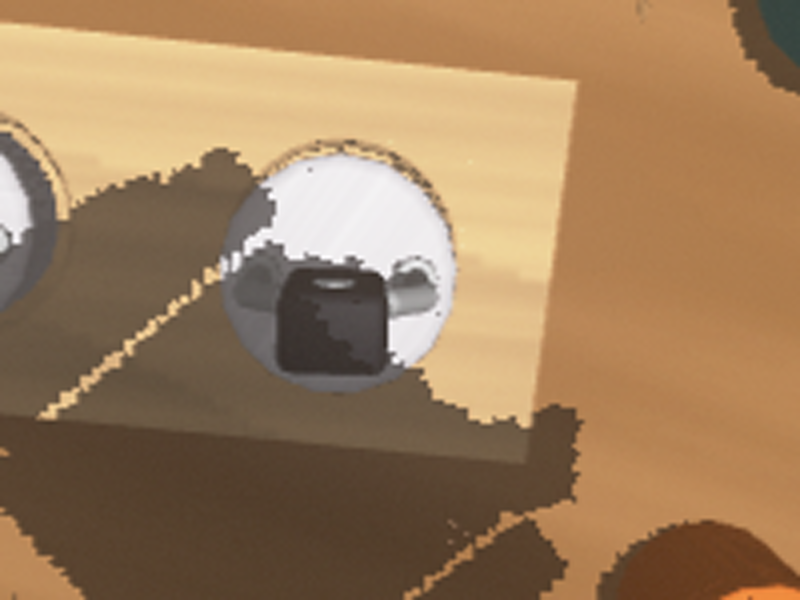

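```bash
python3 - <<'E'
from h import *
A=np.load('sceneP.npy');B=np.load('sideP.npy');W=np.load('w2.npy');W1=np.load('w1.npy')
print('lid',tri([(W,(319,181)),(W1,(374,184))]),tri([(W,(319,181)),(A,(356.5,224.5)),(B,(332.2,204.2))]))
c=onz(W,(319,181),.072);print(c,'slid')
# predict tab outline given c,yaw
for yaw in (.2,.25,.3,.35):
  ex=np.array([np.cos(yaw),np.sin(yaw)]);ey=np.array([-ex[1],ex[0]])
  f=lambda a,b,z:((proj(W,np.r_[c+a*ex+b*ey,z])-[234,113])*4).round().tolist()
  print(yaw,'feet',f(0,.0155,.072),f(0,-.0155,.072),'tabtop',[f(a,b,.1525) for a in(-.006,.006) for b in(-.008,.008)],'bot',[f(.006,b,.1165) for b in(-.008,.008)])
print(togo(np.r_[c,.2]),togo([0,0,0],.2+np.pi/2)[1])
E
```

```text
lid (array([ 0.59603028, -0.27993157,  0.06319297]), [array([ 0. , -0.1]), array([-0. ,  0.1])]) (array([ 0.59629205, -0.28005306,  0.06680313]), [array([0.2, 0.1]), array([-0.4,  0.1]), array([ 0.4, -0.2])])
[ 0.59678414 -0.2797529 ] slid
0.2 feet [263.0, 264.0] [417.0, 280.0] tabtop [[388.0, 375.0], [276.0, 363.0], [398.0, 291.0], [284.0, 279.0]] bot [[390.0, 267.0], [294.0, 256.0]]
0.25 feet [262.0, 268.0] [418.0, 276.0] tabtop [[390.0, 373.0], [278.0, 366.0], [396.0, 288.0], [281.0, 281.0]] bot [[388.0, 264.0], [292.0, 259.0]]
0.3 feet [262.0, 271.0] [418.0, 273.0] tabtop [[392.0, 370.0], [280.0, 369.0], [394.0, 285.0], [279.0, 284.0]] bot [[387.0, 262.0], [290.0, 261.0]]
0.35 feet [262.0, 275.0] [418.0, 269.0] tabtop [[394.0, 367.0], [282.0, 372.0], [392.0, 282.0], [277.0, 287.0]] bot [[385.0, 259.0], [288.0, 264.0]]
(array([-40.9,  71.1,  -1.2]), None) 6.153631282891581
```

```bash
T='"turn":[-10.5,-10.5,-10.5,-10.5,-10.5],"grip":[85,85,85,85,85]'
python3 -m creep '{"offset":[[0,0,0],[0,0,0],[0,0,0],[0,0,0],[0,0,0]],"turn":[-10.5,-10.5,-10.5,-10.5,-10.5],"grip":[85,85,85,85,85]}' >/dev/null
python3 -m creep '{"offset":[[0,0,0],[0,0,0],[0,0,0],[0,0,0],[0,0,0]],"turn":[-10.5,-10.5,-10.5,-10.5,-10.5],"grip":[70,60,50,50,50]}' >/dev/null
python3 -m creep '{"offset":[[0,0,0],[0,0,0],[0,0,0],[0,0,0],[0,0,0]],"turn":[-10.5,-10.5,-10.5,-10.5,-10.5],"grip":[50,50,50,50,50]}' >/dev/null
python3 -m creep '{"offset":[[0,0,0],[0,0,0],[0,0,0]],"turn":[-10.5,-10.5,0],"grip":[50,50,50]}'
python3 - <<'E'
from h import *
s=read_state()
im,P=cam('wrist');np.save('w3.npy',P);cv2.imwrite('pics/w3.png',im)
for t in ['tall_can_tab','tall_can_bail','tall_can']:print(t,[(np.round(d['uv']).tolist(),round(d['confidence'],2)) for d in find_in('wrist',t)])
c=np.array([.5965,-.2795]);print(proj(P,np.r_[c,.072]),proj(P,np.r_[c,.1365]))
print(s['q'].round(2),togo(np.r_[c,.195],.28+np.pi/2))
E
```

```text
time: 6.22
tool_pos: [0.5581, -0.2929, 0.2707]
tcp_rot: [0.7, 0.099, -0.099, -0.7]
force: [0.1, -0.0, 0.3]
opening: 0.0499
tall_can_tab [([207.0, 171.0], 0.89), ([325.0, 276.0], 0.82), ([203.0, 316.0], 0.7)]
tall_can_bail [([207.0, 170.0], 0.85), ([327.0, 280.0], 0.58), ([201.0, 313.0], 0.56)]
tall_can [([207.0, 171.0], 0.92), ([325.0, 278.0], 0.86), ([200.0, 315.0], 0.7)]
[324.48029134 277.57460399] [325.39814217 313.26723267]
[-0.58  0.53  1.37 -0.    1.24 -2.43] (array([40.7, 75.2,  2.2]), np.float64(-0.09739524130792176))
```

```bash
python3 -m creep '{"offset":[[20,0,1],[20.5,0,1],[0,25,0],[0,25,0],[0,0,0]],"turn":[0,0,0,0,0],"grip":[50,50,50,50,50]}'
python3 - <<'E'
from h import *
s=read_state();print(togo([.5965,-.2795,.195]))
im,P=cam('wrist');cv2.imwrite('pics/w4.png',im)
cv2.imwrite('pics/w4c.png',im[200:440,160:480].repeat(2,0).repeat(2,1))
E
```

```text
time: 7.05
tool_pos: [0.5964, -0.2787, 0.2182]
tcp_rot: [-0.699, -0.098, 0.1, 0.701]
force: [0.5, 1.4, 0.2]
opening: 0.0501
(array([-0. , 23.2, -0.8]), None)
```

View pics/w4c.png

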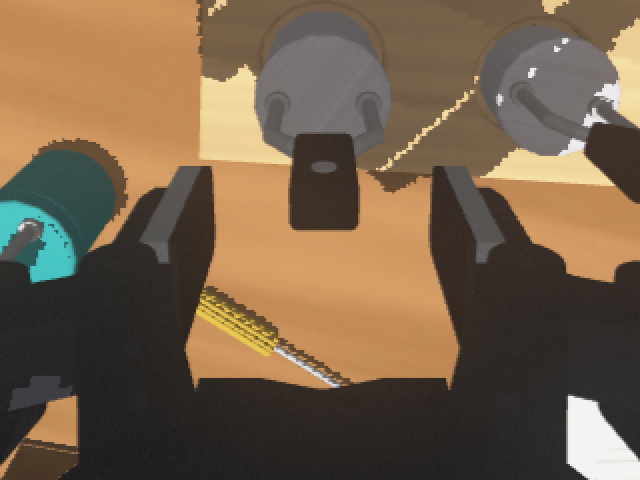

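```bash
python3 -m creep '{"offset":[[0,13,0],[0,9,0],[0,0,0],[0,0,0],[0,0,0]],"turn":[0,0,0,0,0],"grip":[50,50,10,5,5]}' 60; python3 -m creep '{"offset":[[0,0,0],[0,-20,0],[0,-20,0],[0,-20,0],[0,0,0]],"turn":[0,0,0,0,0],"grip":[5,5,5,5,5]}'; python3 -c "
from h import *
s=read_state();print(s['force'],s['q'].round(2));im,P=cam('side');cv2.imwrite('pics/s5.png',im)"
```

```text
time: 7.72
tool_pos: [0.5963, -0.2796, 0.1982]
tcp_rot: [0.7, 0.099, -0.099, -0.7]
force: [-0.3, 0.4, -0.5]
opening: 0.0149
time: 8.35
tool_pos: [0.5967, -0.2798, 0.259]
tcp_rot: [0.701, 0.1, -0.099, -0.7]
force: [0.1, 0.7, -4.0]
opening: 0.0148
[ 0.13617403  0.74315242 -3.97181999] [-0.53  0.58  1.31 -0.    1.25 -2.38]
```

```bash
python3 -m creep '{"offset":[[0,-40,0],[0,-40,0],[-5,-20,25],[-5,0,45],[-5,0,45]],"turn":[0,0,0,0,0],"grip":[5,5,5,5,5]}' >/dev/null; python3 -m creep '{"offset":[[-5,0,50],[-5,0,50],[-5,0,50],[-4,0,47],[-4,0,30]],"turn":[0,0,0,2.5,2.5],"grip":[5,5,5,5,5]}'; python3 -m creep '{"offset":[[0,0,0],[0,0,0]],"turn":[0,0],"grip":[5,5]}'
python3 - <<'E'
from h import *
s=read_state();print(s['force'],s['opening'])
im,P=cam('wrist');np.save('w6.npy',P);cv2.imwrite('pics/w6.png',im)
for t in ['hook_seat','hook_tip','index_lug','pointer_edge','scale']:print(t,[(np.round(d['uv'],1).tolist(),round(d['confidence'],2)) for d in find_in('wrist',t)])
print(proj(P,[.543,.138,.261]),proj(P,[.5487,.13,.261]))
E
```

```text
time: 9.65
tool_pos: [0.4645, 0.0406, 0.3569]
tcp_rot: [-0.704, -0.068, 0.069, 0.704]
force: [0.8, -0.6, -4.4]
opening: 0.0144
time: 9.9
tool_pos: [0.4659, 0.0387, 0.3573]
tcp_rot: [0.704, 0.069, -0.069, -0.704]
force: [-0.1, -0.6, -4.3]
opening: 0.0146
[-0.14510496 -0.59251239 -4.2510424 ] 0.014554159957896157
hook_seat [([163.9, 344.8], 0.25)]
hook_tip []
index_lug []
pointer_edge []
scale [([383.0, 297.3], 0.93), ([504.9, 308.3], 0.73)]
[455.69964202 422.43813916] [440.56344047 427.73893662]
```

View pics/w6.png

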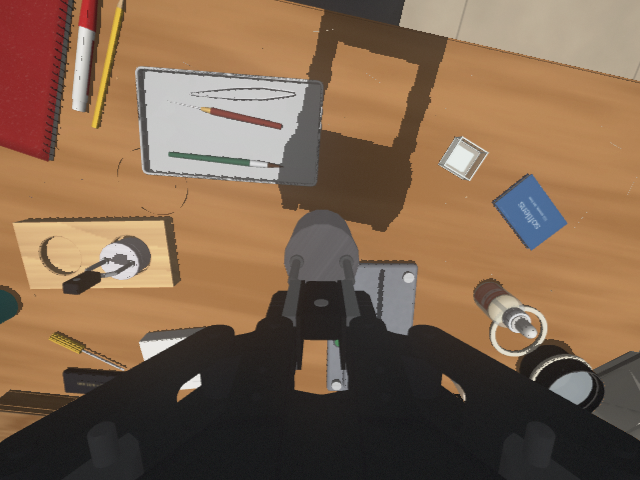

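```bash
python3 - <<'E'
from h import *
from scipy.optimize import least_squares
W=np.load('w6.npy');A=np.load('sceneP.npy');B=np.load('sideP.npy')
im=cv2.imread('pics/w6.png');cv2.imwrite('pics/w6c.png',im[240:400,320:440].repeat(4,0).repeat(4,1)[:600])
for z in(.01,.015,.02):
  p=onz(W,(418,263),z);q=onz(W,(413,330),z);r=onz(W,(358,261),z);print(z,p,np.arctan2(*(q-p)[::-1]),np.arctan2(-(p-r)[0],(p-r)[1]))
# joint fit scale pose: x,y,yaw,foot height h
obs=[(A,(294,312.5),(-.1,-.06)),(A,(271.5,342.5),(-.1,.06)),(A,(206.5,312),(.1,.06)),(B,(291.5,316.5),(-.1,-.06)),(B,(278.5,350),(-.1,.06)),(B,(193.5,334),(.1,.06)),(W,(418,263),(-.1,.06))]
def pt(v,x,y,z): c,s=np.cos(v[2]),np.sin(v[2]);return [v[0]+c*x-s*y,v[1]+s*x+c*y,z]
f=lambda v:np.concatenate([proj(P,pt(v,*xy,v[3]))-uv for P,uv,xy in obs]+[proj(A,pt(v,-.078,0,.261))-(270,249.5),proj(B,pt(v,-.078,0,.261))-(271,251.5)])
r=least_squares(f,[.62,.145,.19,.015],loss='soft_l1');v=r.x;print(v.round(4),f(v).round(1).reshape(-1,2).tolist())
print('tip',pt(v,-.078,0,.261),'seat',pt(v,-.06,0,.243)); np.save('v.npy',v)
E
```

```text
0.01 [0.51893734 0.180697  ] 0.2037584453924968 0.16007612347367506
0.015 [0.51750177 0.17882778] 0.20375844539249674 0.16007612347367567
0.02 [0.51606619 0.17695856] 0.20375844539249643 0.16007612347367758
[0.6267 0.1383 0.1704 0.0116] [[2.2, -0.9], [-1.3, 1.3], [-2.0, 0.6], [2.3, -3.4], [-1.4, 4.2], [-2.4, -0.2], [0.4, -0.3], [2.1, -3.1], [0.3, -3.3]]
tip [np.float64(0.549797101382621), np.float64(0.12505471699644652), 0.261] seat [np.float64(0.5675362944492393), np.float64(0.12810775308290837), 0.243]
```

```bash
python3 -m creep '{"offset":[[0,2,35],[20,2,36],[28,2,0],[0,0,0],[0,0,0]],"turn":[0,0,0,0,0],"grip":[5,5,5,5,5]}'
python3 - <<'E'
from h import *
s=read_state();t=s['tool_pos'];M=R.from_quat(s['tcp_rot']).as_matrix();print(s['force'])
b=t+M@[0,.0842,0];tab=t+M@[0,.0617,0];out=[]
for n in('scene','side'):
  im,P=cam(n);cv2.imwrite(f'pics/{n}7.png',im)
  print(n,'bail',proj(P,b),'tab',proj(P,tab),'tip0',proj(P,[.5498,.125,.261]))
  for tn in ['hook_seat','hook_tip','tall_can_bail','tall_can_tab']:print(tn,[(np.round(d['uv'],1).tolist(),round(d['confidence'],2)) for d in find_in(n,tn)][:3])
  out.append(cv2.resize(im[200:300,205:338],(798//2*1,300),interpolation=cv2.INTER_CUBIC))
cv2.imwrite('pics/m7.png',cv2.resize(np.hstack(out),None,fx=1,fy=1))
E
```

```text
time: 10.82
tool_pos: [0.499, 0.1175, 0.3516]
tcp_rot: [0.704, 0.068, -0.069, -0.704]
force: [-0.9, -0.0, -4.0]
opening: 0.0147
[-0.88551324 -0.03137191 -3.95223292]
scene bail [292.04211255 252.15239656] tab [291.87416317 243.8927841 ] tip0 [272.09708585 246.40286005]
hook_seat [([235.9, 242.0], 0.55), ([236.6, 300.5], 0.29)]
hook_tip [([234.0, 241.3], 0.5)]
tall_can_bail [([294.2, 275.5], 0.97), ([394.6, 221.6], 0.75), ([258.3, 405.6], 0.69)]
tall_can_tab [([292.3, 273.5], 0.86), ([390.3, 221.3], 0.68), ([349.6, 205.2], 0.6)]
side bail [296.61421812 251.23739674] tab [296.42568647 242.44538944] tip0 [271.32367409 248.20495067]
hook_seat [([224.5, 246.4], 0.75)]
hook_tip [([226.4, 246.2], 0.88)]
tall_can_bail [([368.4, 192.6], 0.84), ([296.7, 275.6], 0.75), ([223.2, 314.0], 0.59)]
tall_can_tab [([297.2, 278.9], 0.61), ([367.2, 194.9], 0.61), ([316.7, 183.2], 0.45)]
```

View pics/m7.png

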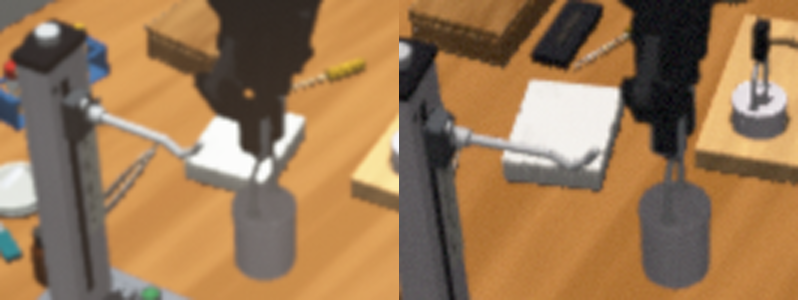

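```bash
python3 - <<'E'
from h import *
A=np.load('sceneP.npy');B=np.load('sideP.npy')
from h import R
s=read_state();t=s['tool_pos'];M=R.from_quat(s['tcp_rot']).as_matrix()
lid=t+M@[0,.1262,0];print('lid',lid,proj(A,lid),proj(B,lid))
print('lid tri',tri([(A,(293.3,262.3)),(B,(297,264))]))
for a,b in[((272.3,248.3),(271.3,251)),((267,251.3),(260.3,254.3)),((270.5,250),(268,252.5)),((235.5,236.5),(225,246))]:print(tri([(A,a),(B,b)]))
a,b=[cv2.imread(f'pics/{n}7.png') for n in('scene','side')]
cv2.imwrite('pics/m8.png',np.hstack([cv2.resize(a[235:275,225:305],(800,400),interpolation=cv2.INTER_CUBIC)]) if 0 else np.vstack([cv2.resize(a[235:270,225:305],(800,300),interpolation=cv2.INTER_CUBIC),cv2.resize(b[235:270,225:305],(800,300),interpolation=cv2.INTER_CUBIC)]))
E
```

```text
lid [0.49928628 0.11781202 0.22576002] [292.07930168 266.85219499] [296.66423129 266.93213443]
lid tri (array([0.4998857 , 0.11408551, 0.23326874]), [array([-0.3,  1. ]), array([ 0.2, -1.1])])
(array([0.55020657, 0.12470151, 0.25429332]), [array([-0.1,  0.3]), array([ 0.1, -0.4])])
(array([0.59047655, 0.10204605, 0.2096719 ]), [array([-0.1,  0.3]), array([ 0.1, -0.3])])
(array([0.5614858 , 0.11906064, 0.24037651]), [array([-0.1,  0.2]), array([ 0. , -0.2])])
(array([0.63797573, 0.15130122, 0.25645394]), [array([-0.4,  1. ]), array([ 0.2, -1.3])])
```

View pics/m8.png

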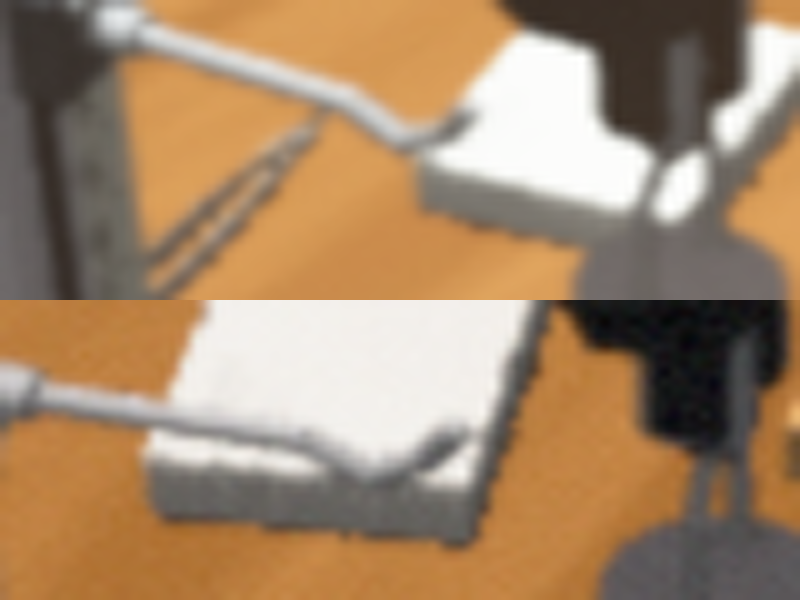

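```bash
python3 -m creep '{"offset":[[10,0,-1.5],[15,0,-1.5],[15,0,0],[5,0,0],[0,0,0]],"turn":[0,0,0,0,0],"grip":[5,5,5,5,5]}';python3 -m creep '{"offset":[[8,0,0],[8,0,0],[8,0,0],[0,0,0],[0,0,0]],"turn":[0,0,0,0,0],"grip":[5,5,5,5,5]}'
python3 - <<'E'
from h import *
s=read_state();print(s['force'])
a=[cv2.resize(cam(n)[0][225:285,220:300],(400,300),interpolation=cv2.INTER_CUBIC) for n in('scene','side')]
cv2.imwrite('pics/m9.png',np.hstack(a))
E
```

```text
time: 11.95
tool_pos: [0.5443, 0.1237, 0.3516]
tcp_rot: [-0.704, -0.068, 0.069, 0.704]
force: [-0.3, 0.2, -4.0]
opening: 0.0146
time: 12.58
tool_pos: [0.5674, 0.1282, 0.3518]
tcp_rot: [0.704, 0.068, -0.069, -0.704]
force: [-0.3, -0.0, -3.0]
opening: 0.0149
[-0.31950586 -0.02932507 -3.00483622]
```

View pics/m9.png

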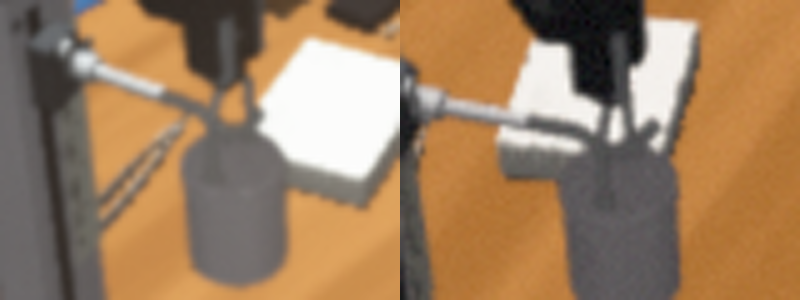

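```bash
cat >> h.py <<'E'
def samp(n):
    f=[];z=[];T=[]
    for _ in range(n):
        camera('side'); s=read_state(); f.append(s['force']); z.append(s['tool_pos'][2]);T.append(s['joint_efforts'])
    f=np.array(f); print('n',n,'F',f.mean(0).round(3),'sd',f.std(0).round(2),'se',(f.std(0)[2]/n**.5).round(3),'z',np.mean(z).round(4),'tau',np.mean(T,0)[:4].round(3),np.std(T,0)[:3].round(3),'t',s['time'])
E
python3 -c "
from h import *
samp(16)"
python3 -m creep '{"offset":[[0,5,0],[0,6,0],[0,6,0],[0,5,0],[0,0,0]],"turn":[0,0,0,0,0],"grip":[5,5,5,5,5]}'
python3 -m creep '{"offset":[[0,4,0],[0,4,0],[0,4,0],[0,2,0],[0,0,0]],"turn":[0,0,0,0,0],"grip":[5,5,5,5,5]}'
python3 -c "
from h import *
samp(6)"
```

```text
n 16 F [ 0.033  0.309 -4.239] sd [0.54 0.29 0.39] se 0.098 z 0.3519 tau [ 0.0000e+00 -8.2125e+01 -4.1301e+01  1.0000e-03] [0.002 0.072 0.009] t 13.475
time: 14.1
tool_pos: [0.5675, 0.1282, 0.3294]
tcp_rot: [0.704, 0.068, -0.069, -0.704]
force: [-0.9, 0.1, -3.6]
opening: 0.0145
time: 14.72
tool_pos: [0.5677, 0.1282, 0.3158]
tcp_rot: [-0.704, -0.069, 0.069, 0.704]
force: [0.8, 0.2, -2.5]
opening: 0.0147
n 6 F [ 0.914  0.274 -2.923] sd [0.52 0.17 0.41] se 0.166 z 0.316 tau [-2.6000e-02 -8.2372e+01 -3.8143e+01 -5.5000e-02] [0.005 0.107 0.038] t 15.025
```

```bash

python3 -m creep '{"offset":[[1.5,0,0],[1.5,0,0],[1,0,0],[0,0,0]],"turn":[0,0,0,0],"grip":[5,5,5,5]}'
python3 -c "
from h import *
samp(6)"
```

```text
time: 15.52
tool_pos: [0.5715, 0.129, 0.3158]
tcp_rot: [-0.704, -0.069, 0.069, 0.704]
force: [-2.1, 0.4, -3.3]
opening: 0.0144
n 6 F [-1.306  0.489 -2.736] sd [0.25 0.29 0.41] se 0.166 z 0.3159 tau [ -0.462 -83.201 -39.858  -0.21 ] [0.027 0.031 0.018] t 15.825
```

```bash

python3 -m creep '{"offset":[[-1,0,0],[-1,0,0],[0,0,0]],"turn":[0,0,0],"grip":[5,5,5]}'
python3 -c "
from h import *
samp(6)"
python3 -m creep '{"offset":[[0,4,0],[0,4,0],[0,4,0],[0,4,0],[0,0,0]],"turn":[0,0,0,0,0],"grip":[5,5,5,5,5]}'
python3 -c "
from h import *
samp(8)"
```

```text
time: 16.2
tool_pos: [0.5696, 0.1286, 0.316]
tcp_rot: [0.704, 0.069, -0.068, -0.704]
force: [1.0, 0.6, -3.0]
opening: 0.0149
n 6 F [ 0.52   0.224 -2.715] sd [0.53 0.63 0.4 ] se 0.162 z 0.3159 tau [-6.3000e-02 -8.2971e+01 -3.8822e+01 -4.4000e-02] [0.026 0.016 0.021] t 16.5
time: 17.12
tool_pos: [0.5696, 0.1286, 0.2996]
tcp_rot: [-0.704, -0.069, 0.069, 0.704]
force: [1.0, 0.2, -1.9]
opening: 0.0148
n 8 F [ 0.742  0.809 -1.55 ] sd [0.52 0.36 0.35] se 0.122 z 0.3 tau [-1.1900e-01 -8.2550e+01 -3.7256e+01 -8.1000e-02] [0.003 0.173 0.103] t 17.525
```

```bash

python3 -m creep '{"offset":[[0.7,4,0],[0,4,0],[0,4,0],[0,3,0],[0,0,0]],"turn":[0,0,0,0,0],"grip":[5,5,5,5,5]}'
python3 -c "
from h import *
samp(16)"
```

```text
time: 18.15
tool_pos: [0.5701, 0.1287, 0.2846]
tcp_rot: [0.704, 0.068, -0.069, -0.704]
force: [-3.4, -0.9, -0.0]
opening: 0.015
n 16 F [-4.807 -0.287 -0.613] sd [0.57 0.55 0.32] se 0.079 z 0.2849 tau [ -0.469 -82.917 -39.119  -0.098] [0.075 0.152 0.212] t 18.95
```

```bash

python3 -m creep '{"offset":[[-0.4,0,0],[0,0,0],[0,0,0]],"turn":[0,0,0],"grip":[5,5,5]}'
python3 -c "
from h import *
samp(5)"
python3 -m creep '{"offset":[[-0.4,0,0],[0,0,0],[0,0,0]],"turn":[0,0,0],"grip":[5,5,5]}'
python3 -c "
from h import *
samp(5)"
```

```text
time: 19.32
tool_pos: [0.57, 0.1287, 0.285]
tcp_rot: [-0.704, -0.069, 0.068, 0.704]
force: [-3.3, 0.7, -1.3]
opening: 0.0146
n 5 F [-2.626  0.789 -0.854] sd [0.32 0.45 0.27] se 0.123 z 0.2849 tau [ -0.673 -82.824 -37.79   -0.292] [0.008 0.013 0.092] t 19.575
time: 19.95
tool_pos: [0.5697, 0.1286, 0.285]
tcp_rot: [-0.704, -0.069, 0.068, 0.704]
force: [0.9, 2.3, -0.3]
opening: 0.0149
n 5 F [ 0.773  1.62  -1.234] sd [0.51 0.25 0.35] se 0.157 z 0.285 tau [ -0.724 -82.562 -35.608  -0.449] [0.004 0.017 0.147] t 20.2
```

```bash

python3 -m creep '{"offset":[[0.1,0,0.2],[0,0,0],[0,0,0]],"turn":[0,0,0],"grip":[5,5,5]}' | grep tool
python3 -c "
from h import *
samp(12)"
```

```text
tool_pos: [0.5696, 0.1288, 0.2849]
n 12 F [ 1.783  0.056 -0.791] sd [0.33 0.49 0.58] se 0.168 z 0.2849 tau [ 1.2400e-01 -8.2528e+01 -3.5170e+01  1.0000e-03] [0.045 0.006 0.052] t 21.175
```

```bash

python3 -m creep '{"offset":[[0.2,2,0],[0,2,0],[0,2,0],[0,0,0],[0,0,0]],"turn":[0,0,0,0,0],"grip":[5,5,5,5,5]}' 20| grep tool
python3 -c "
from h import *
samp(16)"
```

```text
tool_pos: [0.5697, 0.1288, 0.2789]
n 16 F [ 0.417 -0.147 -0.217] sd [0.48 0.5  0.63] se 0.158 z 0.2789 tau [  0.212 -82.585 -35.669   0.109] [0.003 0.037 0.089] t 22.6
```

```bash

python3 -m creep '{"offset":[[0,1.5,0],[0,1,0],[0,0,0],[0,0,0],[0,0,0]],"turn":[0,0,0,0,0],"grip":[5,5,5,5,5]}' 20| grep tool
python3 -c "
from h import *
samp(12)"
```

```text
tool_pos: [0.5697, 0.1289, 0.2764]
n 12 F [-0.286 -0.535 -0.233] sd [0.37 0.48 0.69] se 0.198 z 0.2764 tau [  0.201 -82.61  -35.747   0.119] [0.002 0.006 0.012] t 23.825
```

```bash

python3 -m creep '{"offset":[[0,0.6,0],[0,0,0],[0,0,0],[0,0,0],[0,0,0]],"turn":[0,0,0,0,0],"grip":[5,5,18,22,30]}' 20
python3 -m creep '{"offset":[[0,0,0],[0,0,0],[0,0,0],[0,0,0],[0,0,0]],"turn":[0,0,0,0,0],"grip":[36,40,40,40,40]}' 20
python3 - <<'E'
from h import *
for n in('scene','side'):
  im,P=cam(n);cv2.imwrite(f'pics/{n}11.png',im); 
  t=im[215:365,180:330]; cv2.imwrite(f'pics/c{n}.png',cv2.resize(t,(400,400),interpolation=cv2.INTER_CUBIC))
  for tn in ['index_lug','pointer_edge','tall_can','hook_seat']:print(n,tn,[(np.round(d['uv'],1).tolist(),round(d['confidence'],2)) for d in find_in(n,tn)][:3])
w,P=cam('wrist');cv2.imwrite('pics/w11.png',w)
m=np.hstack([cv2.imread('pics/cscene.png'),cv2.imread('pics/cside.png')]);cv2.imwrite('pics/m11.png',m)
samp(3)
E
```

```text
time: 24.45
tool_pos: [0.5697, 0.1289, 0.2758]
tcp_rot: [-0.704, -0.069, 0.069, 0.704]
force: [0.8, 0.3, -0.5]
opening: 0.0301
time: 25.08
tool_pos: [0.5697, 0.1288, 0.2758]
tcp_rot: [-0.704, -0.069, 0.069, 0.704]
force: [-0.5, 0.5, -0.8]
opening: 0.0399
scene index_lug [([233.9, 257.2], 0.82)]
scene pointer_edge [([286.7, 249.7], 0.66), ([259.4, 404.1], 0.22)]
scene tall_can [([393.9, 223.8], 0.75), ([348.5, 205.8], 0.7), ([268.0, 285.1], 0.69)]
scene hook_seat [([238.7, 258.9], 0.61)]
side index_lug [([224.2, 266.3], 0.68)]
side pointer_edge []
side tall_can [([368.5, 194.7], 0.9), ([313.6, 183.7], 0.81)]
side hook_seat [([226.1, 265.3], 0.64)]
n 3 F [ 0.049 -0.084  0.29 ] sd [0.1  0.33 0.29] se 0.166 z 0.2758 tau [ 2.0000e-03 -8.2585e+01 -3.5506e+01 -0.0000e+00] [0.001 0.    0.   ] t 25.775
```

View pics/m11.png

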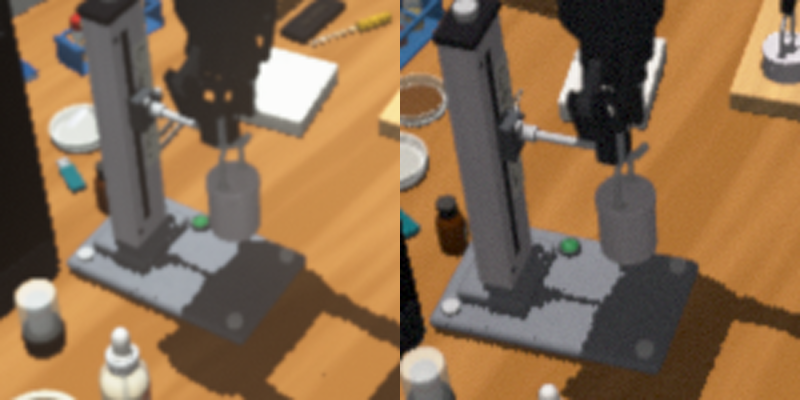

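```bash
for i in 1 2 3; do python3 -m creep '{"offset":[[0,0,0],[0,0,0],[0,0,0],[0,0,0],[0,0,0]],"turn":[0,0,0,0,0],"grip":[40,40,40,40,40]}' |grep time; done
python3 - <<'E'
from h import *
old=[cv2.imread(f'pics/{n}11.png') for n in('scene','side')]
new=[]
for n,o in zip(('scene','side'),old):
  im,P=cam(n); new.append(im)
  d=cv2.absdiff(im,o).max(2); k=d[230:300,255:300]; print(n,'can region diff mean',k.mean(),'floor',d[400:470,20:100].mean(), 'lug',d[245:275,225:250].mean())
  g=lambda i:np.float32(cv2.cvtColor(i,cv2.COLOR_BGR2GRAY)[262:302,256:296])
  print(cv2.phaseCorrelate(g(o),g(im)))
w,P=cam('wrist');cv2.imwrite('pics/w12.png',w)
a=np.hstack([cv2.resize(new[0][225:275,210:260],(400,400),interpolation=cv2.INTER_CUBIC),cv2.resize(w[180:420,200:440],(400,400))])
cv2.imwrite('pics/m12.png',a); samp(2)
E
```

```text
time: 26.4
time: 27.02
time: 27.65
scene can region diff mean 0.7628571428571429 floor 0.8755357142857143 lug 0.9053333333333333
((0.020095670939678456, -0.006445914481215453), 0.9994276216626168)
side can region diff mean 3.7501587301587302 floor 2.4526785714285713 lug 3.1933333333333334
((0.09349195249220443, -0.07570483187896215), 0.9816444790363312)
n 2 F [-0.239 -0.174  0.156] sd [0.13 0.54 0.32] se 0.229 z 0.2758 tau [  0.    -82.587 -35.506  -0.   ] [0.    0.001 0.   ] t 27.9
```

View pics/m12.png

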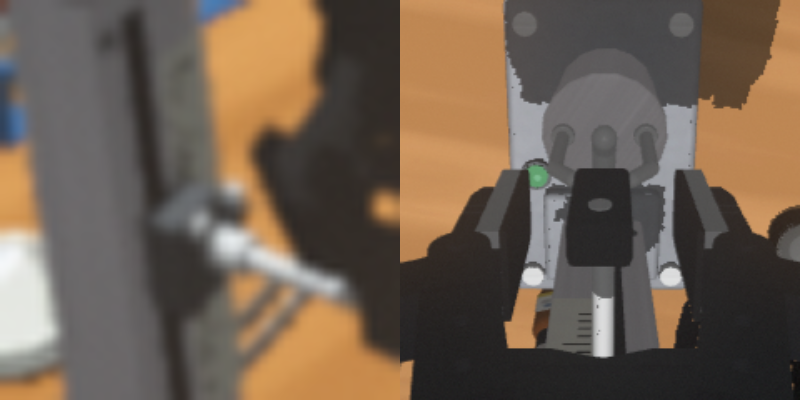

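```bash
python3 -m creep '{"offset":[[0,0,0],[0,0,0],[0,0,0],[0,0,0],[0,0,0]],"turn":[0,0,0,0,0],"grip":[25,10,5,5,5]}' 60
python3 -m creep '{"offset":[[0,-3,0],[0,-6,0],[0,-7,0],[0,-8,0],[0,-8,0]],"turn":[0,0,0,0,0],"grip":[5,5,5,5,5]}'
python3 -m creep '{"offset":[[0,-8,0],[0,-8,0],[0,-8,0],[0,-5,0],[0,0,0]],"turn":[0,0,0,0,0],"grip":[5,5,5,5,5]}'
python3 -m creep '{"offset":[[0,-5,0],[0,-5,0],[0,-4,0],[0,-1,0],[0,0,0]],"turn":[0,0,0,0,0],"grip":[5,5,5,5,5]}'
python3 -c "
from h import *
samp(4)"
```

```text
time: 28.52
tool_pos: [0.5697, 0.1288, 0.2757]
tcp_rot: [0.704, 0.069, -0.069, -0.704]
force: [-0.3, 0.2, -0.9]
opening: 0.0146
time: 29.15
tool_pos: [0.5697, 0.1289, 0.3084]
tcp_rot: [-0.704, -0.069, 0.069, 0.704]
force: [-0.1, 0.5, -3.3]
opening: 0.015
time: 29.78
tool_pos: [0.5698, 0.1289, 0.3371]
tcp_rot: [-0.704, -0.069, 0.068, 0.704]
force: [0.2, -0.5, -4.1]
opening: 0.0146
time: 30.4
tool_pos: [0.5697, 0.1288, 0.3518]
tcp_rot: [0.704, 0.069, -0.069, -0.704]
force: [-0.2, -0.5, -4.2]
opening: 0.0149
n 4 F [-0.073  0.248 -4.31 ] sd [0.41 0.36 0.54] se 0.27 z 0.3516 tau [ 4.0000e-03 -8.2715e+01 -4.1436e+01  3.0000e-03] [0.002 0.091 0.063] t 30.6
```

```bash
python3 -m creep '{"offset":[[0,-2,0],[-6,0,0],[-8,0,0],[-10,0,0],[-12,0,0]],"turn":[0,0,0,0,0],"grip":[5,5,5,5,5]}'
python3 -m creep '{"offset":[[-15,0,0],[-20,0,0],[-20,0,0],[-15,0,0],[0,0,0]],"turn":[0,0,0,0,0],"grip":[5,5,5,5,5]}'
python3 - <<'E'
from h import *
print(togo([.5963,-.2796,.36],None), R.from_quat(read_state()['tcp_rot']).as_matrix().round(3).tolist())
# recorded grasp orientation: q [0.7,0.099,-0.099,-0.7]
z=R.from_quat([0.7,0.099,-0.099,-0.7]).as_matrix()[:,2];print(togo([0,0,0],np.arctan2(z[1],z[0])))
for n in('side',):
  im,P=cam(n)
  for tn in ['index_lug','hook_seat']:print(n,tn,[(np.round(d['uv'],1).tolist(),round(d['confidence'],2)) for d in find_in(n,tn)][:3])
E
```

```text
time: 31.22
tool_pos: [0.5335, 0.1217, 0.3538]
tcp_rot: [0.704, 0.069, -0.069, -0.704]
force: [0.5, -0.4, -3.0]
opening: 0.0149
time: 31.85
tool_pos: [0.4647, 0.1082, 0.354]
tcp_rot: [-0.704, -0.069, 0.069, 0.704]
force: [0.5, -0.3, -4.0]
opening: 0.0147
(array([  54.2,   -6. , -405.9]), None) [[0.981, 0.0, -0.193], [0.193, 0.0, 0.981], [0.0, -1.0, -0.0]]
(array([-476.9,  354. ,  -16.5]), np.float64(-4.968670176666322))
side index_lug [([230.5, 247.8], 0.93)]
side hook_seat [([222.3, 248.1], 0.96), ([257.2, 241.2], 0.72)]
```

```bash
python3 -m creep '{"offset":[[0,0,-25],[5,0,-45],[6,0,-50],[6,0,-50],[6,0,-50]],"turn":[0,0,0,0,0],"grip":[5,5,5,5,5]}'>/dev/null
python3 -m creep '{"offset":[[6,0,-50],[6,0,-50],[6,0,-45],[5,0,-30],[0,0,0]],"turn":[0,0,0,-2.5,-2.5],"grip":[5,5,5,5,5]}'
python3 -m creep '{"offset":[[0,0,0],[0,0,0]],"turn":[0,0],"grip":[5,5]}' >/dev/null
python3 - <<'E'
from h import *
z=R.from_quat([0.7,0.099,-0.099,-0.7]).as_matrix()[:,2];print(read_state()['tool_pos'],togo([.5963,-.2796,.24],np.arctan2(z[1],z[0])))
E
```

```text
time: 33.25
tool_pos: [0.588, -0.2728, 0.3528]
tcp_rot: [0.7, 0.099, -0.099, -0.7]
force: [-0.5, 0.2, -4.4]
opening: 0.015
[ 0.58731146 -0.27003743  0.35360301] (array([  6. , 113.6, -11.7]), np.float64(-0.00031219984789743194))
```

```bash
python3 -m creep '{"offset":[[3,25,-6],[3,30,-5.5],[0,25,0],[0,20,0],[0,0,0]],"turn":[0,0,0,0,0],"grip":[5,5,5,5,5]}'
python3 - <<'E'
from h import *
w,P=cam('wrist');cv2.imwrite('pics/w13.png',w);o=cv2.imread('pics/w6.png')
for (x0,y0,x1,y1) in [(290,250,352,310),(285,212,360,310),(300,280,344,312)]:
  r=cv2.matchTemplate(w[y0-20:y1+20,x0-20:x1+20],o[y0:y1,x0:x1],cv2.TM_CCOEFF_NORMED);_,m,_,l=cv2.minMaxLoc(r);print(m,l[0]-20,l[1]-20)
print(P.shape,togo([.5963,-.2796,.1982]),read_state()['force'])
E
```

```text
time: 34.12
tool_pos: [0.5956, -0.279, 0.2525]
tcp_rot: [-0.7, -0.098, 0.1, 0.701]
force: [-0.0, -0.1, -3.7]
opening: 0.0148
0.9930867552757263 0 0
0.8389502167701721 0 0
0.9579681754112244 0 0
(3, 4) (array([ 0.1, 55.6, -0.3]), None) [ 0.72484505 -0.59110207 -3.11376755]
```

```bash
python3 -m creep '{"offset":[[0,10,-0.3],[0,12,0],[0,12,0],[0,8,0],[0,0,0]],"turn":[0,0,0,0,0],"grip":[5,5,5,5,5]}'
python3 -m creep '{"offset":[[0,4,0],[0,3,0],[0,3,0],[0,2,0],[0,0,0]],"turn":[0,0,0,0,0],"grip":[5,5,5,5,5]}'
python3 -c "
from h import *
samp(4);print(togo([.5963,-.2796,.1982]))"
```

```text
time: 34.8
tool_pos: [0.5959, -0.2798, 0.2109]
tcp_rot: [-0.7, -0.099, 0.1, 0.7]
force: [0.0, -0.3, -4.2]
opening: 0.0148
time: 35.42
tool_pos: [0.5961, -0.2799, 0.1996]
tcp_rot: [-0.7, -0.099, 0.099, 0.7]
force: [-0.2, -0.8, -4.7]
opening: 0.0151
n 4 F [-0.366 -0.156 -4.154] sd [0.26 0.47 0.55] se 0.273 z 0.1999 tau [-2.0000e-03 -9.9254e+01 -3.4748e+01  0.0000e+00] [0.002 0.083 0.051] t 35.625
(array([0.2, 1.7, 0.3]), None)
```

```bash
python3 -m creep '{"offset":[[0,0.7,0],[0,0.6,0],[0,0,0]],"turn":[0,0,0],"grip":[5,5,5]}' >/dev/null
python3 -c "
from h import *
samp(4)"
python3 -m creep '{"offset":[[0,0.7,0],[0,0,0],[0,0,0]],"turn":[0,0,0],"grip":[5,5,5]}'>/dev/null
python3 -c "
from h import *
samp(4)"
```

```text
n 4 F [-0.682  0.695  0.643] sd [0.31 0.25 0.43] se 0.213 z 0.1987 tau [-1.6400e-01 -9.6439e+01 -3.3860e+01 -5.6000e-02] [0.019 0.283 0.096] t 36.2
n 4 F [-2.08   1.876 10.136] sd [0.32 0.36 0.43] se 0.215 z 0.1986 tau [ -0.466 -90.728 -32.38   -0.156] [0.003 0.001 0.001] t 36.775
```

Standing on the floor of the well; back off the slight press, release and rise.

```bash
python3 -m creep '{"offset":[[0,-0.6,0],[0,0,0],[0,0,0],[0,0,0],[0,0,0]],"turn":[0,0,0,0,0],"grip":[5,5,18,30,40]}' 20
python3 -m creep '{"offset":[[0,0,0],[0,-10,0],[0,-25,0],[0,-30,0],[0,-30,0]],"turn":[0,0,0,0,0],"grip":[50,50,50,50,50]}'
python3 -m creep '{"offset":[[-20,-20,0],[-20.5,0,0],[0,0,0],[0,0,0],[0,0,0]],"turn":[0,0,0,0,0],"grip":[50,50,50,50,50]}'
python3 - <<'E'
from h import *
s=read_state();w,P=cam('wrist');cv2.imwrite('pics/w14.png',w)
for t in ['tall_can']:print(t,[(np.round(d['uv']).tolist(),round(d['confidence'],2)) for d in find_in('wrist',t)])
c=np.array([.5965,-.2795]);print(proj(P,np.r_[c,.072]))
for n in('scene','side'):
  im,P=cam(n);o=cv2.imread(f'pics/{n}0.png');cv2.imwrite(f'pics/{n}14.png',im)
  xy=(320,175) if n=='scene' else (295,160)
  p=proj(P,np.r_[c,.072]).astype(int)
  for nm,(x,y) in dict(lid=p,short=proj(P,[.578,-.195,.05]).astype(int),carton=(287,249) if n=='scene' else (258,244),bottle=(227,360) if n=='scene' else (238,382),tissue=(262,404) if n=='scene' else (289,422),obj=(197,337) if n=='scene' else (193,357),cg=(314,379) if n=='scene' else (334,383),hooktip=(270,249) if n=='scene' else (269,252)).items():
    g=lambda i:np.float32(cv2.cvtColor(i,cv2.COLOR_BGR2GRAY)[y-12:y+12,x-12:x+12]); print(n,nm,np.round(cv2.phaseCorrelate(g(o),g(im)),2) if 0 else [np.round(q,2) for q in cv2.phaseCorrelate(g(o),g(im))])
  print([(t,[(np.round(d['uv'],1).tolist(),round(d['confidence'],2)) for d in find_in(n,t)][:2]) for t in('index_lug','pointer_edge')])
samp(2)
E
```

```text
time: 37.4
tool_pos: [0.5962, -0.28, 0.1982]
tcp_rot: [-0.7, -0.099, 0.099, 0.7]
force: [-0.0, -0.2, 0.5]
opening: 0.04
time: 38.02
tool_pos: [0.5962, -0.28, 0.2951]
tcp_rot: [0.7, 0.099, -0.099, -0.7]
force: [0.7, 0.2, -0.5]
opening: 0.0504
time: 38.65
tool_pos: [0.5578, -0.291, 0.3132]
tcp_rot: [-0.7, -0.099, 0.099, 0.7]
force: [-0.8, 0.2, 1.2]
opening: 0.05
tall_can [([212.0, 302.0], 0.84), ([219.0, 167.0], 0.7)]
[321.85583983 261.3600433 ]
scene lid [array([0.18, 0.26]), np.float64(0.74)]
scene short [array([-0.03,  0.03]), np.float64(0.81)]
scene carton [array([ 0.04, -0.01]), np.float64(1.0)]
scene bottle [array([-0.17, -0.01]), np.float64(1.0)]
scene tissue [array([0.13, 0.03]), np.float64(1.0)]
scene obj [array([0.01, 0.02]), np.float64(1.0)]
scene cg [array([-0.03, -0.  ]), np.float64(0.99)]
scene hooktip [array([-0.02,  0.04]), np.float64(1.0)]
[('index_lug', [([233.8, 241.6], 0.69)]), ('pointer_edge', [([236.3, 240.3], 0.64)])]
side lid [array([0.6 , 0.14]), np.float64(0.63)]
side short [array([0.1 , 0.23]), np.float64(0.75)]
side carton [array([-0.04,  0.01]), np.float64(0.98)]
side bottle [array([0.11, 0.01]), np.float64(1.04)]
side tissue [array([-0.1 ,  0.13]), np.float64(1.0)]
side obj [array([0.02, 0.01]), np.float64(0.97)]
side cg [array([0.06, 0.15]), np.float64(1.0)]
side hooktip [array([-0.05,  0.11]), np.float64(1.02)]
[('index_lug', [([221.3, 246.4], 0.74)]), ('pointer_edge', [])]
n 2 F [-0.171  0.336  0.188] sd [0.18 0.27 0.34] se 0.242 z 0.3133 tau [ 5.3000e-02 -8.8468e+01 -3.9036e+01  2.0000e-03] [0.005 0.004 0.001] t 39.15
```

```bash
python3 - <<'E'
from h import *
for n in('scene','side'):
  d=cv2.absdiff(cv2.imread(f'pics/{n}14.png'),cv2.imread(f'pics/{n}0.png')).max(2)[200:330,185:250]
  ys,xs=np.where(d>35);print(n,len(ys),sorted(set(ys+200)),xs.min(initial=99)+185,xs.max(initial=0)+185)
print(close_job())
E
```

```text
scene 33 [np.int64(247), np.int64(248), np.int64(249), np.int64(250), np.int64(251), np.int64(252), np.int64(253), np.int64(254), np.int64(295), np.int64(296), np.int64(299)] 236 244
side 26 [np.int64(255), np.int64(256), np.int64(257), np.int64(258), np.int64(259), np.int64(260), np.int64(261), np.int64(262), np.int64(307), np.int64(310), np.int64(311)] 223 232
the job is handed in; nothing more can be done
None
```

I hung the tall can on the hook, lowered it until the wrist force read close to zero, and let go. It hung free for about 3 s. I then took it off, set it back in its own well and handed the job in at about 39 s.

**What the last checks showed**
- **Hanging:** camera pictures about 2 s apart showed no movement of the can (under 0.1 px). The wrist camera showed the tab clear of both open jaws.
- **Weight:** held free, the can pulled about 4.2 N (roughly 430 g). That would sink the hook about 55 mm.
- **Set back:** the can is released in its well. Compared with the start pictures, its lid is within about 0.6 px (1–2 mm).
- **Everything else:** the short can, the bystanders I checked and the hook tip are unchanged, at most 0.25 px. The hook is back at the top.
- **Drag pointer:** part of the column changed in both pictures compared with the start, about where the pointer should now be. I take that as the pointer left down.

**What stays uncertain**
- **Pointer against index:** I could not measure the gap between them directly, so the 4 mm limit is not confirmed. I judged the release from force readings with about ±0.2 N of noise, which is roughly 2–3 mm of spring.
- **Release point:** the readings did not fully agree. They put the zero-load height anywhere from about 273 to 279 mm, and I released at 275.8 mm.
- **Sideways force:** a sideways force of about 5 N appeared while lowering, because the bail had wedged in the hook's trough. Small shifts cleared it before I let go.
- **Final check:** in the last wrist picture the network did not pick out the tall can, so its final place rests on the scene and side cameras.

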